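# Latch the sealed computer's service hatch

### The job

The service hatch of the computer on the repair bench stands ajar on its spring hinge. Take it by its orange wing knob, swing it down and hold it flush on its seal, and turn the knob clockwise until you feel the hidden tongue, now behind the frame edge, come up firmly against its rubber stop; do not force anything, neither the seal nor the latch. Then let go, leaving the hatch latched shut and everything else on the bench undisturbed.

Things in the scene. Friction and masses are not known exactly. Their poses are not given: they have to be found in the camera images.
- case: sealed grey bench computer lying flat, fixed to the bench, 300 x 300 x 85 mm; its aluminium top frame has a 215 x 170 mm opening that the hatch closes. Origin: centre of its underside; its x runs from the hinge to the frame edge (away from the robot, give or take 20 degrees), z up.
- hatch_hinge (a point): middle of the hatch's hinge line, on the case (case x = -100 mm), 85 mm above the bench. The hinge line runs along this frame's y. The hinge is sprung: it keeps the hatch ajar at about 0.45 rad and pushes it open again whenever it is let go unlatched.
- frame_edge (a point): middle of the top inner edge of the frame's far rail (case x = +115 mm, 85 mm above the bench), behind which the tongue must swing. The rail is 12 mm deep: the tongue passes beneath it, or butts against it if the hatch is not pressed down to below about 0.008 rad. The tongue must never be pressed on the rail and its stop together with more than 30 N.
- hatch (a joint): angle of the white hatch (211 x 166 x 5 mm) in rad: 0 = shut, top flush with the frame; positive = far end raised. Holding it flush takes about 10 N downward at the knob (hinge spring and seal). It may be pressed a few mm below flush. Latched and let go, it rises 1 to 2 mm until the tongue bears on the underside of the frame, and stays at about 0.01.
- seal: the two black rubber seal strips in the case under the hatch's sides, 50 x 12 mm each, 158 mm apart; origin midway between them. The hatch meets them at about 0.02 rad; together they give 2 N per mm and go solid some 3 mm below flush (about -0.017 rad). They must never carry more than 25 N.
- knob (a joint): angle of the wing knob in rad: grows as it is turned clockwise seen from above. At 0 the wing points from hinge to frame edge and the hidden tongue (45 mm long, 14 mm below the hatch's face) lies sideways to case +y, clear of the edge; at 1.57 the tongue points straight under the far rail. Starts between 0.08 and 0.3. Its friction is about 0.06 Nm.
- knob_grip (a point): where to grasp the orange wing knob on the hatch: on its axis, 28 mm above the hatch's face, 185 mm from the hinge line. The wing is 46 mm long (this frame's x), 10 mm thick (y), and stands from 6 to 40 mm above the hatch; z is the knob's axis, out of the hatch. The frame turns and tilts with knob and hatch.
- stop_housing: socket inside the case, out of sight, with the rubber stop; origin under the shut hatch's knob axis at bench level. The tongue meets the stop at a knob angle of 1.0 to 1.5 rad, different each time. It gives 9 Nm per rad at the knob (10 N per mm at 30 mm). Home: pressed with over 4 N (0.12 Nm plus friction) for a moment; never over 18 N (0.54 Nm).
- drive: bare steel-grey hard drive, 100 x 70 x 10 mm, lying on the green mat; origin at the centre of its underside. To be left alone.
- driver_orange: orange-handled screwdriver, 150 mm long, 26 mm thick, lying on the green mat; origin under its middle, blade to its +x. To be left alone.
- driver_blue: blue-handled screwdriver, 150 mm long, 26 mm thick, lying on the green mat; origin under its middle, blade to its +x. To be left alone.
- screw_tray: small grey open tray with one divider, 90 x 70 x 25 mm, on the green mat; origin at the centre of its underside. To be left alone.
- duster: white can with a blue cap, 60 mm across, 190 mm tall, standing; origin at the centre of its underside. To be left alone.
- cover: shallow white cover lying like a tray, 220 x 130 x 18 mm; origin at the centre of its underside. To be left alone.
- fan: black square fan, 80 x 80 x 25 mm, lying flat; origin at the centre of its underside. To be left alone.

How it is judged:
By the outcome, as a careful person would: the job done as asked, in the order asked, and still so for the second after the job is handed in, with the robot touching nothing.
It also fails if it takes over 64 s, if anything falls off the work surface, if the arm or the gripper's body presses on something with over 40 N, if the wrist force passes 120 N, or if a joint passes its speed limit or range.

### The arm

A 6-joint arm with a two-finger parallel gripper is mounted at the origin on the work surface. World frame = base frame: x ahead of the robot, y to its left, z up, the work surface at z = 0. Lengths are in mm, angles in rad, forces in N, time in s.
With the tool pointing down it reaches from about 350 to 775 mm from the base axis. Payload 7.3 kg.
Tool frame: the origin (TCP) lies on the centre line of the jaws, within the pads' length; the fingertips stand 17 mm ahead of it and the grasp point (between the pads) lies 2 mm behind it; z points along the fingers, y is the line along which they close (so a half turn about z gives the same grasp; the last joint's range is limited). The gripper opens to 92 mm and grips with 3 to 60 N. Pads are 19 mm wide; open, the fingers measure 130 mm over their backs; the gripper's body (75 mm by 190 mm) begins 47 mm behind the grasp point.
Start: joints at [-1.482, 0.342, 1.524, -0, 1.275, -0.146], TCP at [122.162, -510.61, 210.741] pointing down, gripper open.
Joint ranges: [-2.53, 2.53], [-0.77, 2.02], [0.04, 2.7], [-1, 4.14], [0.28, 2.66], [-3.11, 3.11]. Speed limits (rad/s): [2.57, 2.57, 3.14, 3.14, 3.14, 3.14].

### API

Orientations are given as [roll, pitch, yaw] about the fixed x, y, z axes, in that order (R = Rz(yaw) Ry(pitch) Rx(roll)).
In Python, from plant import bot gives the robot as it stands. The module is installed in compiled form; this text tells all that it offers.
- The arm moves only by the shell command python3 -m pendant 'ROWS'. ROWS is JSON, a list of rows, each a list of 3 entries, a list of its own where there are three numbers: the shift along the world's x, y, z as a fraction of full scale, then the turn, a rotation vector about the world's x, y, z as a fraction of full scale, then the opening, from -1 (shut) to 1 (fully open), so that 0 is half open. In form: [[[tx, ty, tz], [rx, ry, rz], claw], ...]. A call has exactly 10 rows; each row shifts and turns the commanded pose from where the row before left it; what a row does not reach is not made up. Full scale, the value 1, is 30 mm for a shift and 0.12 rad for a turn. A row lasts 1/12 s, in which the tool goes at most 41.7 mm and 7.16 degrees, less where a joint would pass 70% of its speed; a pose out of reach is approached as far as the arm can. A call with a number of a shift or a turn outside -1 to 1 is refused whole. A call with a gripper value outside its range is refused whole. The fingers move at their own pace and stop on an object; the grip force is fixed at half the most. Time passes only in rows, so rows that do not move let the fingers close, or fill a call up. It gives the time, the measured TCP pose, the force, the opening and the grip force at its end, in the units of the state.
- bot.get_obs(): the state, without advancing time (a new reading comes with each control period).
- bot.capture(name): name is "scene" or "side" or "wrist"; returns the picture (420x560x3 uint8, blue, green, red); there is no depth.
- bot.camera_params(name): a dict with "fovy" (degrees; the focal length in pixels is half the picture's height over the tangent of half this angle, whatever the lens; pixels are square), "cx", "cy" (the principal point, pixels), "camera_from_world" (4x4, takes a point from world to camera coordinates). Camera axes: x right, y down, z forward; pixel columns grow to the right and rows downward; lengths in mm; the calibration is good to about 2 mm. A picture is of the moment at which its call begins: read the wrist's pose just before it. camera_params takes no time and is no camera call; for the wrist camera it gives the pose at the moment of the call.
- bot.close_job(): hands the job in; it is judged then, once.
The state is a dict: "time": time; "joint_positions": joint angles; "dq": joint speeds; "tau": joint torques, N m; "tool_pos": TCP position; "tcp_rot": TCP orientation; "contact_force": force on the tool from outside, world axes, zero at the start; "moment": the same for the moment, N m; "grip_width": finger opening in mm; "finger_force": force on a finger pad.
Only numpy, scipy, OpenCV 4.12 (cv2) and the standard library are available. Lean on these libraries where they do the work, as an engineer would, in place of code of your own. Each camera call takes 0.05 s, during which the arm holds its last target. There are 200 camera calls.

## Working session

There is one attempt and no reset: what is moved stays moved. The work goes in short steps, Python scripts to look and compute and a shell command to move; the robot and the scene stay as the last step left them, time stands still between calls to the robot, and variables do not carry over. Pictures are saved under pics/ and viewed, at most 10 in all, crops included, and the job is handed in when it is done.

```bash
mkdir -p pics; python3 - <<'E'
from plant import bot
import cv2,numpy as np
for n in("scene","side"):
    cv2.imwrite(f"pics/{n}0.png",bot.capture(n))
    print(n,{k:(np.round(v,3).tolist()) for k,v in bot.camera_params(n).items()})
o=bot.get_obs();print({k:np.round(v,3).tolist() for k,v in o.items()})
E
```

```text
scene {'fovy': 49.845, 'cx': 283.602, 'cy': 206.57, 'camera_from_world': [[0.243, 0.97, 0.02, -100.254], [0.634, -0.143, -0.76, -267.166], [-0.734, 0.198, -0.649, 1706.669], [0.0, 0.0, 0.0, 1.0]]}
side {'fovy': 43.307, 'cx': 267.149, 'cy': 212.567, 'camera_from_world': [[0.745, -0.666, 0.015, -416.665], [-0.427, -0.494, -0.757, 281.547], [0.512, 0.558, -0.653, 1433.347], [0.0, 0.0, 0.0, 1.0]]}
{'time': 0.1, 'joint_positions': [-1.482, 0.343, 1.525, 0.0, 1.275, -0.146], 'dq': [0.002, -0.0, -0.002, -0.0, 0.0, 0.0], 'tau': [0.002, -43.2, -24.469, 0.072, 0.053, -0.0], 'tool_pos': [122.111, -510.198, 210.133], 'tcp_rot': [-3.14, -0.0, 0.235], 'contact_force': [-0.387, 0.465, -0.42], 'moment': [-0.052, -0.039, 0.011], 'finger_force': 0.0, 'grip_width': 91.97}
```

View pics/scene0.png

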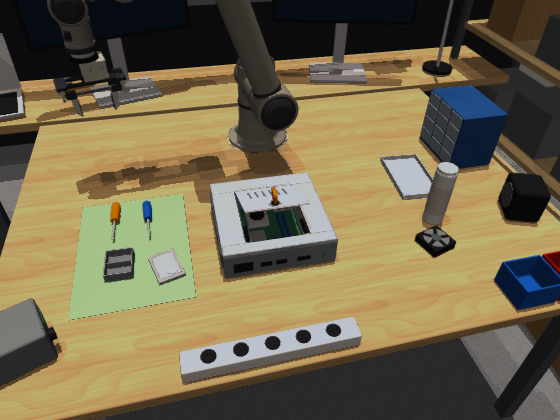

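View pics/side0.png

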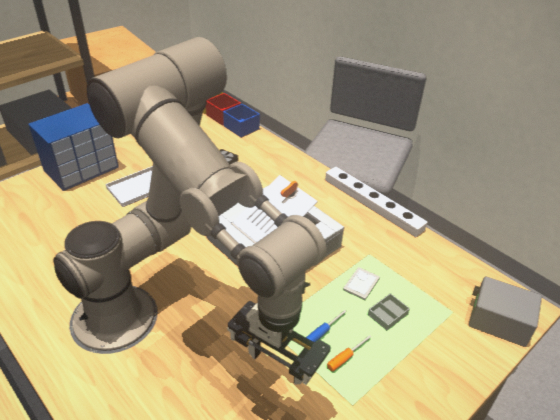

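The scene view shows the case at about (212-335, 178-270) with the knob at (275,195). In the side view the knob is at (289,188). I'll enlarge both.

```bash
python3 - <<'E'
import cv2,numpy as np
a=cv2.imread("pics/scene0.png")[165:285,195:355]
b=cv2.imread("pics/side0.png")[165:275,210:360]
cv2.imwrite("pics/c1.png",cv2.resize(a,None,fx=5,fy=5,interpolation=cv2.INTER_CUBIC))
cv2.imwrite("pics/c2.png",cv2.resize(b,None,fx=5,fy=5,interpolation=cv2.INTER_CUBIC))
E
```

```text
(no output)
```

View pics/c1.png

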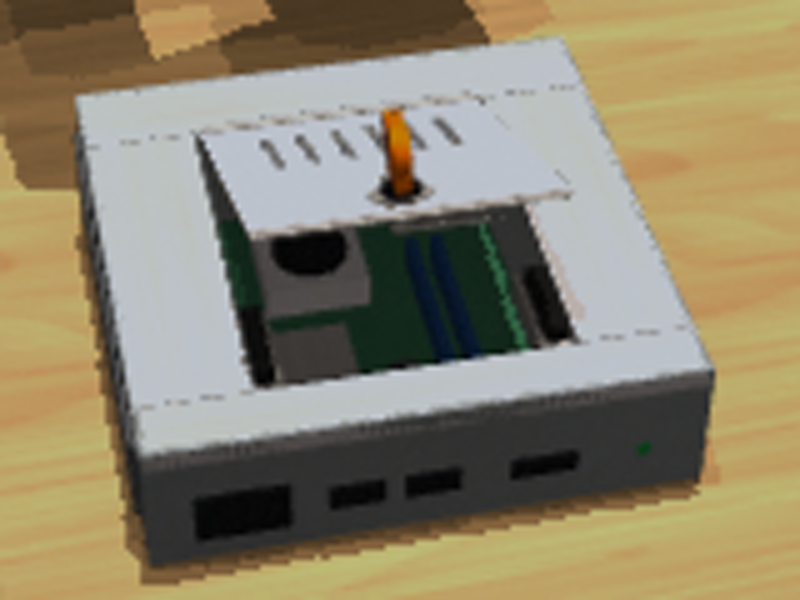

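View pics/c2.png

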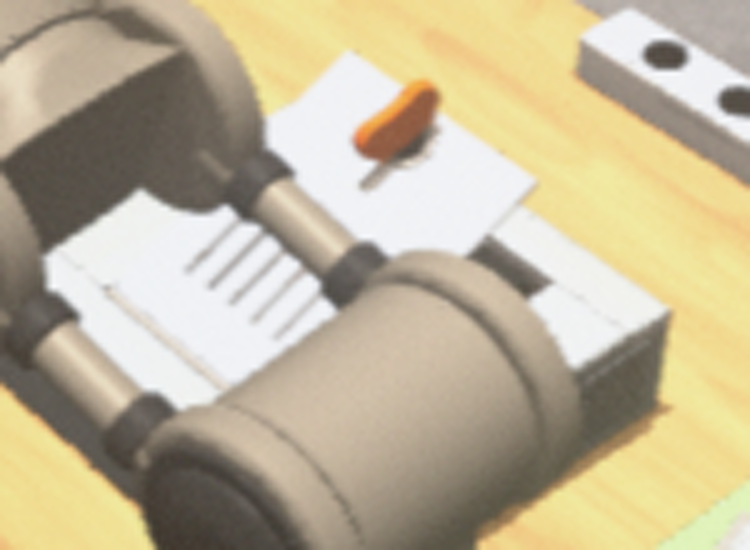

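```bash
cat > h.py <<'E'
from plant import bot
import numpy as np
from scipy.optimize import least_squares
def proj(P,cp):
    T=np.array(cp["camera_from_world"]);p=np.atleast_2d(P)@T[:3,:3].T+T[:3,3]
    f=210/np.tan(np.radians(cp["fovy"])/2)
    return p[:,:2]/p[:,2:]*f+[cp["cx"],cp["cy"]]
def case(p,P):
    c,s=np.cos(p[2]),np.sin(p[2]);P=np.atleast_2d(P)
    return P@np.array([[c,s,0],[-s,c,0],[0,0,1]])+[p[0],p[1],0]
def hat(th,r,y,h):
    return [-100+r*np.cos(th)-h*np.sin(th),y,85+r*np.sin(th)+h*np.cos(th)]
E
python3 - <<'E'
from h import *
S=bot.camera_params("scene");D=bot.camera_params("side")
sc=np.array([[78,95],[565,38],[713,375],[140,455],[150,565],[697,488]])/5+[195,165]
C=[[-150,-150,85],[-150,150,85],[150,150,85],[150,-150,85],[150,-150,0],[150,150,0]]
sd=np.array([[668,315],[657,408]])/5+[210,165]
hs=np.array([[250,235],[570,195]])/5+[195,165]
hd=np.array([[350,50],[537,183]])/5+[210,165]
def res(p):
    H=[hat(p[3],211,-83,0),hat(p[3],211,83,0)]
    H2=H[::-1]
    return np.concatenate([(proj(case(p,C),S)-sc),(proj(case(p,C[3:5]),D)-sd),proj(case(p,H),S)-hs,proj(case(p,H2),D)-hd]).ravel()
f=least_squares(res,[500,0,0,.45]);p=f.x;print(p,np.round(f.fun.reshape(-1,2),1).tolist())
g=case(p,hat(p[3],185,0,28))[0];print("grip",g,"hinge",case(p,[-100,0,85]))
for k in(.1,.2,.3):
  e=[]
  for s in(-23,23):
    c,sn=np.cos(-k)*s,np.sin(-k)*s
    e.append(case(p,hat(p[3],185+c,sn,34))[0])
  print(k,(proj(e,S)-[195,165])*5,(proj(e,D)-[210,165])*5)
E
```

```text
[ 5.22268699e+02 -6.84508138e+01 -3.08006725e-02  4.14089907e-01] [[-0.0, -0.4], [0.5, -0.2], [0.4, -0.2], [-1.0, 0.4], [-0.8, 1.0], [0.5, -0.4], [0.1, -1.4], [-0.7, 0.2], [-0.8, 0.3], [0.2, 0.0], [-0.4, 0.1], [-0.6, -0.1]]
grip [580.33948213 -70.23999881 185.06955143] hinge [[422.31612942 -65.37123355  85.        ]]
0.1 [[392.07293112 125.65487109]
 [399.78701095 149.19963009]] [[363.71194533 135.68557048]
 [422.93768448  87.42813663]]
0.2 [[396.51240573 125.29955194]
 [395.17436331 149.57042114]] [[361.58186541 133.4288684 ]
 [425.11498094  89.63790006]]
0.3 [[400.94571168 125.06091403]
 [390.56894709 149.81520831]] [[359.77332787 130.95709429]
 [426.9790995   92.07005246]]
```

```bash
python3 -m pendant '[[[0.5,0.6,1],[0,0,1],0],[[0.7,0.7,1],[0,0,1],0],[[0.7,0.7,0.5],[0,0,1],0],[[0.7,0.7,0.5],[0,0,1],0],[[0.7,0.7,0],[0,0,1],0],[[0.7,0.7,0],[0,0,1],0],[[0.7,0.7,0],[0,0,1],0],[[0.7,0.7,0],[0,0,1],0],[[0.7,0.7,0],[0,0,1],0],[[0.7,0.7,0],[0,0,1],0]]'
python3 -m pendant '[[[0.7,0.7,0],[0,0,1],0],[[0.7,0.7,0],[0,0,1],0],[[0.7,0.7,0],[0,0,1],0],[[0.7,0.7,0],[0,0,1],0],[[0.7,0.7,0],[0,0,1],0],[[0.7,0.7,0],[0,0,1],0],[[0.7,0.7,0],[0,0,1],0],[[0.7,0.7,0],[0,0,1],0],[[0.7,0.7,0],[0,0,1],0],[[0.3,0.3,0],[0,0,1],0]]'
cat >> h.py <<'E'
from scipy.spatial.transform import Rotation as Ro
p0=[522.27,-68.45,-0.0308,0.414]
def goal(p,th,k,back,h=28):
    # TCP pose for grasping: 'back' mm behind the grip along the axis
    psi=p[2]
    ax=case([0,0,psi],[-np.sin(th),0,np.cos(th)])[0]
    x=-case([0,0,psi],[np.cos(k)*np.cos(th),-np.sin(k),np.cos(k)*np.sin(th)])[0]
    z=-ax;y=np.cross(z,x)
    g=case(p,hat(th,185,0,h))[0]
    return g+2*z-back*z, np.column_stack([x,y,z])
def todo(pos,R):
    o=bot.get_obs();Rn=Ro.from_euler("xyz",o["tcp_rot"]).as_matrix()
    d=(np.array(pos)-o["tool_pos"])/30; w=Ro.from_matrix(R@Rn.T).as_rotvec()/.12
    print("units shift",np.round(d,2),"turn",np.round(w,2),"| pos",np.round(o["tool_pos"],1),"F",np.round(o["contact_force"],1),"M",np.round(o["moment"],2),"w",round(float(o["grip_width"]),1),"ff",np.round(o["finger_force"],1),"t",o["time"],"q",np.round(o["joint_positions"],2))
E
python3 -c "
from h import *
todo(*goal(p0,.414,.2,80))"
```

```text
time: 0.93
tool_pos: [326.6, -302.5, 300.1]
tcp_rot: [-3.141, -0.0, 1.441]
contact_force: [0.3, -0.7, -0.1]
grip_width: 46.1
finger_force: 0.0
time: 1.77
tool_pos: [525.5, -103.2, 299.6]
tcp_rot: [3.141, -0.001, 2.643]
contact_force: [-0.1, 0.4, 0.1]
grip_width: 45.9
finger_force: 0.0
units shift [ 0.78  1.13 -1.44] turn [-0.58 -3.42  2.2 ] | pos [ 525.5 -103.2  299.6] F [-0.1  0.4  0.1] M [ 0.05 -0.12 -0.02] w 45.9 ff 0.0 t 1.7667 q [-0.34  0.31  1.33  0.    1.51 -1.41]
```

```bash
python3 -m pendant '[[[0.2,0.25,0],[-0.12,-0.7,0.45],0],[[0.2,0.25,0],[-0.12,-0.7,0.45],0],[[0.2,0.25,-0.4],[-0.12,-0.7,0.45],0],[[0.2,0.25,-0.5],[-0.12,-0.7,0.45],0],[[0,0.13,-0.5],[-0.1,-0.6,0.4],0],[[0,0,0],[0,0,0],0],[[0,0,0],[0,0,0],0],[[0,0,0],[0,0,0],0],[[0,0,0],[0,0,0],0],[[0,0,0],[0,0,0],0]]'
python3 - <<'E'
from h import *
import cv2
todo(*goal(p0,.414,.2,80))
cp=bot.camera_params("wrist");im=bot.capture("wrist")
for th,c in((.38,(255,0,0)),(.414,(0,255,0)),(.45,(0,0,255))):
  pts=[hat(th,211,-83,0),hat(th,211,83,0),hat(th,0,83,0),hat(th,0,-83,0)]
  for k in (0.2,):
    for s in(-23,23):
      for t in (-5,5):pts.append(hat(th,185+np.cos(k)*s+np.sin(k)*t,-np.sin(k)*s+np.cos(k)*t,40))
  q=proj(case(p0,pts),cp);print(th,np.round(q).tolist())
cv2.imwrite("pics/w1.png",cv2.resize(im,(800,600)))
E
```

```text
time: 2.6
tool_pos: [549.5, -72.7, 260.0]
tcp_rot: [3.053, 0.406, 2.884]
contact_force: [0.1, -0.1, 0.1]
grip_width: 45.8
finger_force: 0.0
units shift [-0.02  0.11 -0.12] turn [-0.01  0.01  0.07] | pos [549.5 -72.7 260. ] F [ 0.1 -0.1  0.1] M [ 0.12  0.13 -0.02] w 45.8 ff 0.0 t 2.6 q [-0.34  0.13  1.75  0.16  0.87 -1.75]
0.38 [[200.0, 238.0], [369.0, 204.0], [337.0, -61.0], [124.0, -7.0], [272.0, 183.0], [285.0, 183.0], [273.0, 236.0], [284.0, 236.0]]
0.414 [[199.0, 241.0], [371.0, 207.0], [337.0, -61.0], [124.0, -7.0], [272.0, 183.0], [284.0, 183.0], [272.0, 238.0], [284.0, 238.0]]
0.45 [[197.0, 244.0], [374.0, 209.0], [337.0, -61.0], [124.0, -7.0], [271.0, 182.0], [284.0, 182.0], [272.0, 239.0], [284.0, 239.0]]
```

View pics/w1.png

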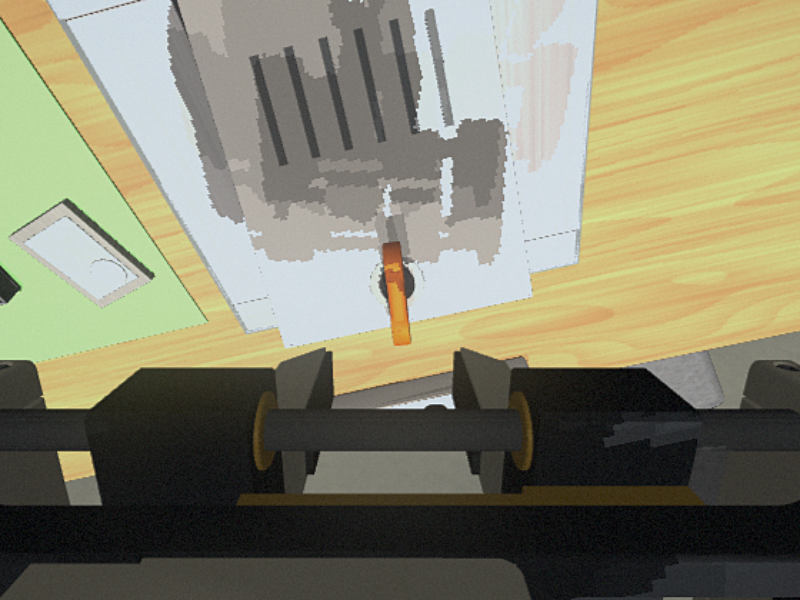

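Hatch corners at (285,347) and (530,296) match the fit, with hatch angle about 0.42. The wing runs (392,243)-(401,345), so the knob angle is about 0.1.

```bash
python3 -c "
from h import *
todo(*goal(p0,.42,.1,40));todo(*goal(p0,.42,.1,0))"
```

```text
units shift [ 0.5   0.09 -1.3 ] turn [-0.35 -0.04  0.83] | pos [549.2 -72.5 259.6] F [-0.   0.2 -0.2] M [0.1  0.07 0.02] w 45.9 ff 0.0 t 2.65 q [-0.34  0.13  1.75  0.16  0.87 -1.75]
units shift [ 1.05  0.08 -2.51] turn [-0.35 -0.04  0.83] | pos [549.2 -72.5 259.6] F [-0.   0.2 -0.2] M [0.1  0.07 0.02] w 45.9 ff 0.0 t 2.65 q [-0.34  0.13  1.75  0.16  0.87 -1.75]
```

```bash
python3 -m pendant '[[[0.1,0.09,-0.3],[-0.18,0,0.42],0],[[0.2,0,-0.5],[-0.17,0,0.42],0],[[0.2,0,-0.5],[0,0,0],0],[[0.2,0,-0.45],[0,0,0],0],[[0.2,0,-0.45],[0,0,0],0],[[0.15,0,-0.3],[0,0,0],0],[[0,0,0],[0,0,0],0],[[0,0,0],[0,0,0],0],[[0,0,0],[0,0,0],0],[[0,0,0],[0,0,0],0]]'
python3 - <<'E'
from h import *
import cv2
todo(*goal(p0,.42,.1,0))
cv2.imwrite("pics/w2.png",bot.capture("wrist"))
E
```

```text
time: 3.48
tool_pos: [579.8, -69.4, 184.5]
tcp_rot: [3.098, 0.414, 3.003]
contact_force: [-0.3, 0.3, -0.0]
grip_width: 45.9
finger_force: 0.0
units shift [ 0.03 -0.03 -0.01] turn [ 0.   -0.04 -0.01] | pos [579.8 -69.4 184.5] F [-0.3  0.3 -0. ] M [0.04 0.11 0.03] w 45.9 ff 0.0 t 3.4833 q [-0.32  0.26  1.8   0.18  0.68 -1.88]
```

View pics/w2.png

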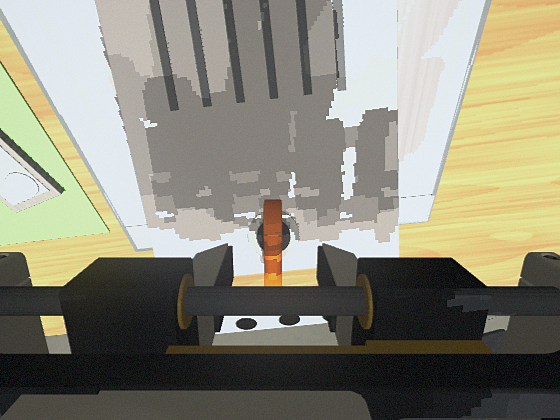

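The wing (column 272) is centred between the pads (222 and 328) and parallel to them, so I'm closing.

```bash
python3 -m pendant '[[[0,0,0],[0,0,0],-1],[[0,0,0],[0,0,0],-1],[[0,0,0],[0,0,0],-1],[[0,0,0],[0,0,0],-1],[[0,0,0],[0,0,0],-1],[[0,0,0],[0,0,0],-1],[[0,0,0],[0,0,0],-1],[[0,0,0],[0,0,0],-1],[[0,0,0],[0,0,0],-1],[[0,0,0],[0,0,0],-1]]'
python3 - <<'E'
from h import *
todo(*goal(p0,.42,.1,0))
a=None
for th in np.linspace(.42,0,8):
    P,R=goal(p0,th,.1,0)
    if a is not None: print(round(th,3),np.round((P-a[0])/30,3),np.round(Ro.from_matrix(R@a[1].T).as_rotvec()/.12,3),np.round(P,1))
    a=(P,R)
E
```

```text
time: 4.37
tool_pos: [579.4, -69.2, 183.3]
tcp_rot: [3.097, 0.412, 3.003]
contact_force: [-0.6, 0.3, 0.4]
grip_width: 0.5
finger_force: 0.0
units shift [ 0.04 -0.04  0.03] turn [-0.   -0.05 -0.01] | pos [579.4 -69.2 183.3] F [-0.6  0.3  0.4] M [ 0.12  0.1  -0.04] w 0.5 ff 0.0 t 4.3667 q [-0.32  0.26  1.81  0.18  0.68 -1.88]
0.36 [ 0.189 -0.006 -0.322] [ 0.015  0.5   -0.   ] [586.2 -70.4 174.5]
0.3 [ 0.169 -0.005 -0.333] [ 0.015  0.5   -0.   ] [591.3 -70.6 164.5]
0.24 [ 0.149 -0.005 -0.343] [0.015 0.5   0.   ] [595.8 -70.7 154.2]
0.18 [ 0.128 -0.004 -0.351] [0.015 0.5   0.   ] [599.6 -70.8 143.7]
0.12 [ 0.107 -0.003 -0.358] [ 0.015  0.5   -0.   ] [602.8 -70.9 133. ]
0.06 [ 0.085 -0.003 -0.364] [0.015 0.5   0.   ] [605.3 -71.  122. ]
0.0 [ 0.063 -0.002 -0.368] [ 0.015  0.5   -0.   ] [607.2 -71.1 111. ]
```

The fingers closed on nothing, so I'll look.

```bash
python3 - <<'E'
from h import *
import cv2
w=bot.capture("wrist")[130:340,130:430];s=bot.capture("side")[130:280,200:350];c=bot.capture("scene")[150:270,205:345]
top=np.hstack([cv2.resize(s,(400,400),interpolation=2),cv2.resize(c,(400,343),interpolation=2)[:400] if 0 else cv2.resize(c,(400,400),interpolation=2)])
cv2.imwrite("pics/c3.png",np.vstack([top,np.hstack([cv2.resize(w,(286,200)),np.zeros((200,514,3),np.uint8)])]))
g,R=goal(p0,.42,.1,0)
for n in("side","scene"):
  cp=bot.camera_params(n);o=bot.get_obs();print(n,proj(np.array([o["tool_pos"],case(p0,hat(.42,185,0,28))[0]]),cp))
cp=bot.camera_params("wrist");print(proj(np.array([o["tool_pos"],case(p0,hat(.42,185,0,0))[0],case(p0,hat(.42,208,-2,40))[0],case(p0,hat(.42,162,2,40))[0]]),cp))
E
```

```text
side [[288.70226234 188.86472077]
 [289.07003729 188.27542041]]
scene [[274.6634075  194.9559147 ]
 [274.30248309 194.28509408]]
[[274.3045385  249.43960492]
 [273.01893418 236.05654925]
 [273.2386969  299.25222605]
 [272.08380831 222.89114443]]
```

View pics/c3.png

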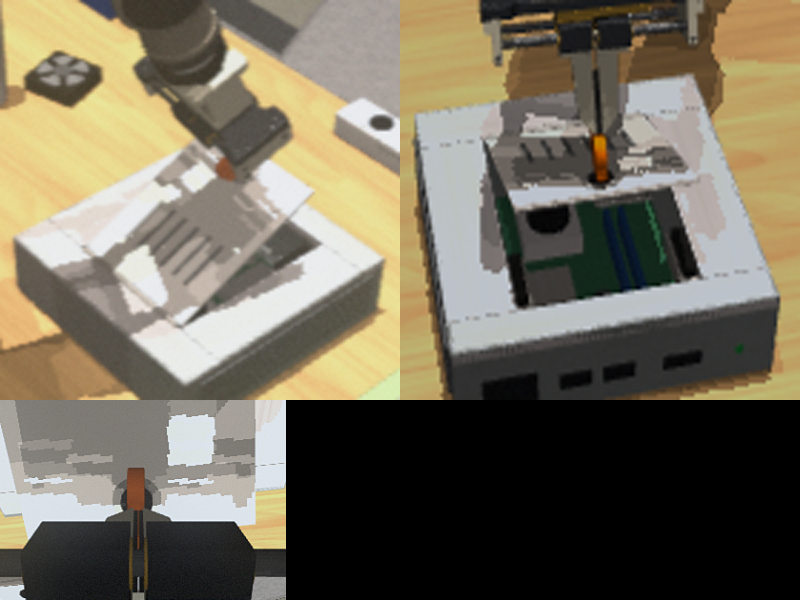

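```bash
python3 - <<'E'
from h import *
o=bot.get_obs();R=Ro.from_euler("xyz",o["tcp_rot"]).as_matrix();t=np.array(o["tool_pos"])
cp=bot.camera_params("wrist");T=np.array(cp["camera_from_world"]);print("f",210/np.tan(np.radians(cp["fovy"])/2),"tcp in cam",T[:3,:3]@t+T[:3,3]);print("toolaxes in cam",np.round(T[:3,:3]@R,3).tolist())
for n in("wrist","scene","side"):
  for a in(-49,0,17):
    print(n,a,np.round(proj(np.array([t+R@[x,0,a] for x in(-9.5,9.5)]),bot.camera_params(n)),1).tolist())
for h in(6,40):
  print(h,[np.round(proj(case(p0,[hat(.42,162,2,h),hat(.42,208,-2,h)]),bot.camera_params(n)),1).tolist() for n in("wrist","scene","side")])
E
```

```text
f 317.3844793652481 tcp in cam [ -0.22629226  24.2704749  188.45020586]
toolaxes in cam [[-0.0, 1.0, -0.0], [-0.958, -0.0, -0.287], [-0.287, 0.0, 0.958]]
wrist -49 [[274.2, 313.0], [274.2, 275.5]]
wrist 0 [[274.3, 264.0], [274.3, 234.5]]
wrist 17 [[274.3, 252.1], [274.3, 224.7]]
scene -49 [[273.5, 177.1], [272.9, 175.4]]
scene 0 [[275.0, 196.0], [274.3, 194.0]]
scene 17 [[275.5, 202.4], [274.8, 200.3]]
side -49 [[286.8, 177.3], [281.8, 181.4]]
side 0 [[291.1, 186.9], [286.3, 190.9]]
side 17 [[292.6, 190.1], [287.8, 194.0]]
6 [[[272.5, 205.5], [273.4, 271.3]], [[274.1, 200.2], [275.9, 205.1]], [[285.2, 197.3], [296.8, 187.5]]]
40 [[[272.1, 222.9], [273.2, 299.3]], [[273.1, 187.5], [274.9, 192.0]], [[282.1, 190.9], [293.9, 181.1]]]
```

The wrist and scene views agree that the tips really sit about 15 mm behind the reported TCP, not 17 mm ahead of it. They closed just above the wing. I'll reopen, go about 28 mm deeper along the axis, and check before closing.

```bash
python3 -m pendant '[[[0,0,0],[0,0,0],0],[[0,0,0],[0,0,0],0],[[0,0,0],[0,0,0],0],[[0,0,0],[0,0,0],0],[[0,0,0],[0,0,0],0],[[0,0,0],[0,0,0],0],[[0.1,0,-0.22],[0,0,0],0],[[0.1,0,-0.22],[0,0,0],0],[[0.1,0,-0.22],[0,0,0],0],[[0.1,-0.02,-0.2],[0,0,0],0]]'
python3 - <<'E'
from h import *
import cv2
todo(*goal(p0,.42,.1,-30))
w=bot.capture("wrist")[130:340,130:430];c=bot.capture("scene")[150:270,205:345]
cv2.imwrite("pics/c4.png",np.hstack([cv2.resize(w,(430,301)),cv2.resize(c,(351,301),interpolation=2)]))
E
```

```text
time: 5.35
tool_pos: [591.4, -69.7, 156.3]
tcp_rot: [3.097, 0.411, 3.003]
contact_force: [-0.2, 0.7, -0.4]
grip_width: 45.8
finger_force: 0.0
units shift [ 0.05 -0.03  0.02] turn [-0.01 -0.06 -0.01] | pos [591.4 -69.7 156.3] F [-0.2  0.7 -0.4] M [ 0.03  0.09 -0.05] w 45.8 ff 0.0 t 5.35 q [-0.31  0.32  1.81  0.19  0.62 -1.89]
```

View pics/c4.png

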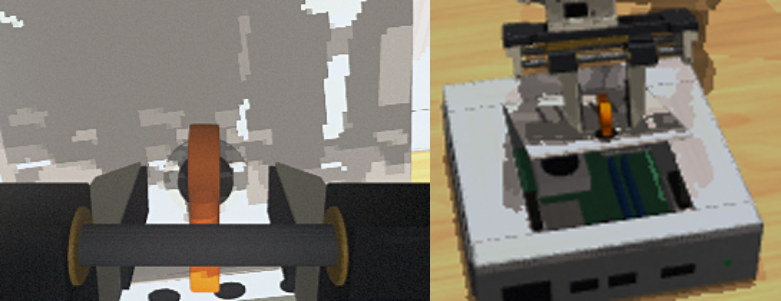

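The fingers now straddle the wing, with the tips near its base and no contact force. Closing.

```bash
python3 -m pendant '[[[0,0,0],[0,0,0],-1],[[0,0,0],[0,0,0],-1],[[0,0,0],[0,0,0],-1],[[0,0,0],[0,0,0],-1],[[0,0,0],[0,0,0],-1],[[0,0,0],[0,0,0],-1],[[0,0,0],[0,0,0],-1],[[0,0,0],[0,0,0],-1],[[0,0,0],[0,0,0],-1],[[0,0,0],[0,0,0],-1]]'
python3 - <<'E'
from h import *
todo(*goal(p0,.42,.1,-30))
a=None
for th in np.linspace(.42,0,15):
    P,R=goal(p0,th,.1,-30)
    if a is not None: print(round(th,3),np.round((P-a[0])/30,3),np.round(P,1))
    a=(P,R)
E
```

```text
time: 6.28
tool_pos: [591.4, -70.7, 157.7]
tcp_rot: [3.099, 0.412, 3.003]
contact_force: [-1.2, -4.9, 0.4]
grip_width: 9.7
finger_force: 30.0
units shift [ 0.05  0.   -0.03] turn [ 0.01 -0.05 -0.01] | pos [591.4 -70.7 157.7] F [-1.2 -4.9  0.4] M [-0.53  0.27 -0.22] w 9.7 ff 30.0 t 6.2833 q [-0.31  0.32  1.81  0.19  0.62 -1.89]
0.39 [ 0.069 -0.002 -0.172] [594.9 -70.7 151.6]
0.36 [ 0.064 -0.002 -0.174] [596.8 -70.7 146.4]
0.33 [ 0.059 -0.002 -0.175] [598.5 -70.8 141.2]
0.3 [ 0.053 -0.002 -0.177] [600.2 -70.8 135.8]
0.27 [ 0.048 -0.001 -0.179] [601.6 -70.9 130.5]
0.24 [ 0.043 -0.001 -0.18 ] [602.9 -70.9 125.1]
0.21 [ 0.037 -0.001 -0.181] [604.  -71.  119.7]
0.18 [ 0.032 -0.001 -0.182] [605.  -71.  114.2]
0.15 [ 0.026 -0.001 -0.183] [605.8 -71.  108.7]
0.12 [ 0.021 -0.001 -0.184] [606.4 -71.  103.2]
0.09 [ 0.015 -0.    -0.184] [606.8 -71.1  97.6]
0.06 [ 0.01  -0.    -0.185] [607.1 -71.1  92.1]
0.03 [ 0.004 -0.    -0.185] [607.3 -71.1  86.6]
0.0 [-0.001  0.    -0.185] [607.2 -71.1  81. ]
```

```bash
python3 -m pendant '[[[0.07,-0.03,-0.17],[0.01,0.25,0],-1],[[0.065,0,-0.175],[0.01,0.25,0],-1],[[0.06,0,-0.175],[0.01,0.25,0],-1],[[0.053,0,-0.177],[0.01,0.25,0],-1],[[0.048,0,-0.18],[0.01,0.25,0],-1],[[0.043,0,-0.18],[0.01,0.25,0],-1],[[0,0,0],[0,0,0],-1],[[0,0,0],[0,0,0],-1],[[0,0,0],[0,0,0],-1],[[0,0,0],[0,0,0],-1]]'
python3 -c "
from h import *
todo(*goal(p0,.24,.1,-30))"
```

```text
time: 7.12
tool_pos: [601.6, -70.8, 126.2]
tcp_rot: [3.116, 0.234, 3.009]
contact_force: [-0.6, -1.4, 0.4]
grip_width: 9.7
finger_force: 30.0
units shift [ 0.04 -0.   -0.04] turn [-0.02 -0.04 -0.01] | pos [601.6 -70.8 126.2] F [-0.6 -1.4  0.4] M [-0.09 -0.05  0.04] w 9.7 ff 30.0 t 7.1167 q [-0.28  0.44  1.65  0.08  0.82 -1.77]
```

```bash
python3 -m pendant '[[[0.04,-0.01,-0.18],[0.01,0.25,0],-1],[[0.035,0,-0.182],[0.01,0.25,0],-1],[[0.03,0,-0.183],[0.01,0.25,0],-1],[[0.022,0,-0.184],[0.01,0.25,0],-1],[[0.016,0,-0.184],[0.01,0.25,0],-1],[[0.01,0,-0.185],[0.01,0.25,0],-1],[[0,0,0],[0,0,0],-1],[[0,0,0],[0,0,0],-1],[[0,0,0],[0,0,0],-1],[[0,0,0],[0,0,0],-1]]'
python3 -c "
from h import *
todo(*goal(p0,.06,.1,-30));todo(*goal(p0,0,.1,-30))"
```

```text
time: 7.95
tool_pos: [606.0, -70.9, 93.4]
tcp_rot: [3.132, 0.054, 3.011]
contact_force: [-0.2, 0.8, 2.8]
grip_width: 9.6
finger_force: 30.0
units shift [ 0.04 -0.01 -0.04] turn [-0.04 -0.04 -0.01] | pos [606.  -70.9  93.4] F [-0.2  0.8  2.8] M [ 0.06 -0.06  0.06] w 9.6 ff 30.0 t 7.95 q [-0.25  0.57  1.49  0.02  1.02 -1.7 ]
units shift [ 0.04 -0.01 -0.41] turn [-0.02  0.46 -0.  ] | pos [606.  -70.9  93.4] F [-0.2  0.8  2.8] M [ 0.06 -0.06  0.06] w 9.6 ff 30.0 t 7.95 q [-0.25  0.57  1.49  0.02  1.02 -1.7 ]
```

```bash
python3 -m pendant '[[[0.01,0,-0.1],[0,0.14,0],-1],[[0,0,-0.1],[0,0.14,0],-1],[[0,0,-0.08],[0,0.1,0],-1],[[0,0,0],[0,0,0],-1],[[0,0,0],[0,0,0],-1],[[0,0,0],[0,0,0],-1],[[0,0,0],[0,0,0],-1],[[0,0,0],[0,0,0],-1],[[0,0,0],[0,0,0],-1],[[0,0,0],[0,0,0],-1]]'
python3 -m pendant '[[[0,0,-0.03],[0,0.04,0],-1],[[0,0,0],[0,0,0],-1],[[0,0,0],[0,0,0],-1],[[0,0,0],[0,0,0],-1],[[0,0,-0.03],[0,0.03,0],-1],[[0,0,0],[0,0,0],-1],[[0,0,0],[0,0,0],-1],[[0,0,0],[0,0,0],-1],[[0,0,0],[0,0,0],-1],[[0,0,0],[0,0,0],-1]]'
python3 -c "
from h import *
todo(*goal(p0,0,.1,-30))"
```

```text
time: 8.78
tool_pos: [606.3, -70.9, 84.4]
tcp_rot: [3.138, 0.008, 3.011]
contact_force: [-3.2, 1.6, 3.1]
grip_width: 10.0
finger_force: 30.0
time: 9.62
tool_pos: [606.3, -70.9, 82.9]
tcp_rot: [3.139, -0.001, 3.011]
contact_force: [-4.7, 2.0, 5.8]
grip_width: 9.9
finger_force: 30.0
units shift [ 0.03 -0.   -0.06] turn [-0.02 -0.   -0.  ] | pos [606.3 -70.9  82.9] F [-4.7  2.   5.8] M [0.45 0.59 0.02] w 9.9 ff 30.0 t 9.6167 q [-0.24  0.62  1.44  0.    1.08 -1.68]
```

```bash
python3 -m pendant '[[[-0.02,0,-0.03],[0,0,0],-1],[[0,0,0],[0,0,0],-1],[[0,0,0],[0,0,0],-1],[[0,0,0],[0,0,0],-1],[[0,0,-0.03],[0,0,0],-1],[[0,0,0],[0,0,0],-1],[[0,0,0],[0,0,0],-1],[[0,0,0],[0,0,0],-1],[[0,0,0],[0,0,0],-1],[[0,0,0],[0,0,0],-1]]'
python3 -c "
from h import *
todo(*goal(p0,0,.1,-30))"
```

```text
time: 10.45
tool_pos: [606.4, -70.9, 81.7]
tcp_rot: [3.139, 0.001, 3.011]
contact_force: [-3.6, 3.4, 7.8]
grip_width: 9.6
finger_force: 30.0
units shift [ 0.03 -0.   -0.02] turn [-0.02  0.01 -0.  ] | pos [606.4 -70.9  81.7] F [-3.6  3.4  7.8] M [0.53 0.67 0.07] w 9.6 ff 30.0 t 10.45 q [-0.24  0.62  1.45  0.    1.08 -1.69]
```

```bash
python3 -m pendant '[[[-0.02,0,-0.04],[0,0,0],-1],[[0,0,0],[0,0,0],-1],[[0,0,0],[0,0,0],-1],[[0,0,0],[0,0,0],-1],[[0,0,-0.04],[0,0,0],-1],[[0,0,0],[0,0,0],-1],[[0,0,0],[0,0,0],-1],[[0,0,0],[0,0,0],-1],[[0,0,0],[0,0,0],-1],[[0,0,0],[0,0,0],-1]]'
python3 - <<'E'
from h import *
import cv2
todo(*goal(p0,0,.1,-30))
cv2.imwrite("pics/c5.png",cv2.resize(bot.capture("scene")[165:275,205:345],(764,600),interpolation=2))
E
```

```text
time: 11.28
tool_pos: [606.6, -71.0, 80.3]
tcp_rot: [3.139, 0.003, 3.011]
contact_force: [-2.8, 2.4, 13.2]
grip_width: 9.3
finger_force: 30.0
units shift [ 0.02 -0.    0.02] turn [-0.02  0.03 -0.01] | pos [606.6 -71.   80.3] F [-2.8  2.4 13.2] M [0.59 0.67 0.06] w 9.3 ff 30.0 t 11.2833 q [-0.24  0.62  1.45  0.    1.07 -1.69]
```

View pics/c5.png

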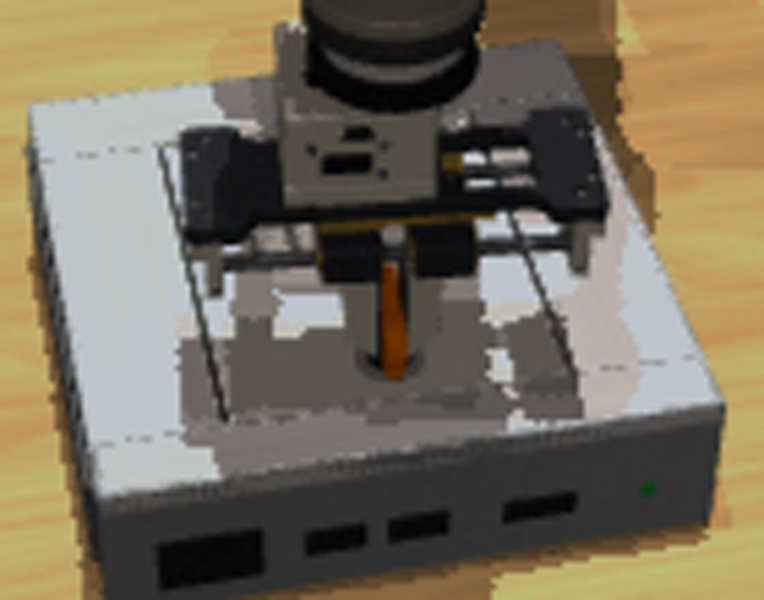

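The hatch is flush, with a seam all round and Fz at 13 N. Turning now.

```bash
python3 -m pendant '[[[0,0,0],[0,0,-0.5],-1],[[0,0,0],[0,0,-0.5],-1],[[0,0,0],[0,0,-0.5],-1],[[0,0,0],[0,0,-0.5],-1],[[0,0,0],[0,0,-0.5],-1],[[0,0,0],[0,0,-0.5],-1],[[0,0,0],[0,0,-0.5],-1],[[0,0,0],[0,0,-0.5],-1],[[0,0,0],[0,0,0],-1],[[0,0,0],[0,0,0],-1]]'
python3 -c "
from h import *
todo(*goal(p0,0,.58,-30))"
```

```text
time: 12.17
tool_pos: [606.4, -71.4, 80.3]
tcp_rot: [3.138, 0.003, 2.531]
contact_force: [-3.5, 2.4, 13.3]
grip_width: 9.8
finger_force: 30.0
units shift [0.03 0.01 0.02] turn [-0.01  0.04 -0.  ] | pos [606.4 -71.4  80.3] F [-3.5  2.4 13.3] M [ 0.36  0.75 -0.05] w 9.8 ff 30.0 t 12.1667 q [-0.24  0.62  1.45  0.    1.07 -1.21]
```

```bash
python3 -m pendant '[[[0,0,0],[0,0,-0.4],-1],[[0,0,0],[0,0,-0.4],-1],[[0,0,0],[0,0,-0.4],-1],[[0,0,0],[0,0,-0.4],-1],[[0,0,0],[0,0,-0.4],-1],[[0,0,0],[0,0,-0.3],-1],[[0,0,0],[0,0,-0.3],-1],[[0,0,0],[0,0,-0.1],-1],[[0,0,0],[0,0,-0.1],-1],[[0,0,0],[0,0,-0.1],-1]]'
python3 - <<'E'
from h import *
todo(*goal(p0,0,.9,-30))
E
python3 -m pendant '[[[0,0,0],[0,0,-0.1],-1],[[0,0,0],[0,0,-0.1],-1],[[0,0,0],[0,0,-0.1],-1],[[0,0,0],[0,0,0],-1],[[0,0,0],[0,0,0],-1],[[0,0,0],[0,0,0],-1],[[0,0,0],[0,0,0],-1],[[0,0,0],[0,0,0],-1],[[0,0,0],[0,0,0],-1],[[0,0,0],[0,0,0],-1]]' >/dev/null
python3 - <<'E'
from h import *
todo(*goal(p0,0,.93,-30))
E
```

```text
time: 13.0
tool_pos: [606.2, -71.6, 80.3]
tcp_rot: [3.138, 0.002, 2.183]
contact_force: [-4.3, 1.1, 13.2]
grip_width: 9.9
finger_force: 30.0
units shift [0.03 0.02 0.02] turn [-0.    0.04  0.23] | pos [606.2 -71.6  80.3] F [-4.3  1.1 13.2] M [0.21 0.92 0.03] w 9.9 ff 30.0 t 13.0 q [-0.24  0.62  1.45  0.    1.07 -0.86]
units shift [0.03 0.02 0.02] turn [-0.    0.04  0.28] | pos [606.2 -71.6  80.3] F [-4.7  0.9 12.8] M [0.19 0.91 0.05] w 10.1 ff 30.0 t 13.8333 q [-0.24  0.62  1.45  0.    1.07 -0.82]
```

Friction alone reads about 0.05 Nm. From here I'll take small steps of 0.03 rad, checking the moment after each.

```bash
cat > ok.py <<'E'
from plant import bot
import sys
o=bot.get_obs();m=o["moment"][2];f=o["contact_force"]
print("t %.1f yaw %.3f Mz %.3f Fz %.1f Fxy %.1f %.1f z %.1f w %.1f"%(o["time"],o["tcp_rot"][2],m,f[2],f[0],f[1],o["tool_pos"][2],o["grip_width"]))
sys.exit(m>0.14 or not 9<f[2]<17)
E
python3 -m pendant '[[[0,0,0],[0,0,-0.1],-1],[[0,0,0],[0,0,-0.1],-1],[[0,0,0],[0,0,-0.05],-1],[[0,0,0],[0,0,0],-1],[[0,0,0],[0,0,0],-1],[[0,0,0],[0,0,0],-1],[[0,0,0],[0,0,0],-1],[[0,0,0],[0,0,0],-1],[[0,0,0],[0,0,0],-1],[[0,0,0],[0,0,0],-1]]' >/dev/null && python3 ok.py && python3 -m pendant '[[[0,0,0],[0,0,-0.1],-1],[[0,0,0],[0,0,-0.1],-1],[[0,0,0],[0,0,-0.05],-1],[[0,0,0],[0,0,0],-1],[[0,0,0],[0,0,0],-1],[[0,0,0],[0,0,0],-1],[[0,0,0],[0,0,0],-1],[[0,0,0],[0,0,0],-1],[[0,0,0],[0,0,0],-1],[[0,0,0],[0,0,0],-1]]' >/dev/null && python3 ok.py && python3 -m pendant '[[[0,0,0],[0,0,-0.1],-1],[[0,0,0],[0,0,-0.1],-1],[[0,0,0],[0,0,-0.05],-1],[[0,0,0],[0,0,0],-1],[[0,0,0],[0,0,0],-1],[[0,0,0],[0,0,0],-1],[[0,0,0],[0,0,0],-1],[[0,0,0],[0,0,0],-1],[[0,0,0],[0,0,0],-1],[[0,0,0],[0,0,0],-1]]' >/dev/null && python3 ok.py && python3 -m pendant '[[[0,0,0],[0,0,-0.1],-1],[[0,0,0],[0,0,-0.1],-1],[[0,0,0],[0,0,-0.05],-1],[[0,0,0],[0,0,0],-1],[[0,0,0],[0,0,0],-1],[[0,0,0],[0,0,0],-1],[[0,0,0],[0,0,0],-1],[[0,0,0],[0,0,0],-1],[[0,0,0],[0,0,0],-1],[[0,0,0],[0,0,0],-1]]' >/dev/null && python3 ok.py
```

```text
t 14.7 yaw 2.117 Mz 0.032 Fz 13.8 Fxy -3.9 0.6 z 80.3 w 9.9
t 15.5 yaw 2.087 Mz 0.009 Fz 13.1 Fxy -4.9 0.5 z 80.3 w 9.8
t 16.3 yaw 2.057 Mz 0.045 Fz 12.6 Fxy -4.8 -0.1 z 80.3 w 9.8
t 17.2 yaw 2.027 Mz 0.008 Fz 12.7 Fxy -4.4 0.6 z 80.3 w 9.6
```

```bash
python3 -m pendant '[[[0,0,0],[0,0,-0.1],-1],[[0,0,0],[0,0,-0.1],-1],[[0,0,0],[0,0,-0.05],-1],[[0,0,0],[0,0,0],-1],[[0,0,0],[0,0,0],-1],[[0,0,0],[0,0,0],-1],[[0,0,0],[0,0,0],-1],[[0,0,0],[0,0,0],-1],[[0,0,0],[0,0,0],-1],[[0,0,0],[0,0,0],-1]]' >/dev/null && python3 ok.py && python3 -m pendant '[[[0,0,0],[0,0,-0.1],-1],[[0,0,0],[0,0,-0.1],-1],[[0,0,0],[0,0,-0.05],-1],[[0,0,0],[0,0,0],-1],[[0,0,0],[0,0,0],-1],[[0,0,0],[0,0,0],-1],[[0,0,0],[0,0,0],-1],[[0,0,0],[0,0,0],-1],[[0,0,0],[0,0,0],-1],[[0,0,0],[0,0,0],-1]]' >/dev/null && python3 ok.py && python3 -m pendant '[[[0,0,0],[0,0,-0.1],-1],[[0,0,0],[0,0,-0.1],-1],[[0,0,0],[0,0,-0.05],-1],[[0,0,0],[0,0,0],-1],[[0,0,0],[0,0,0],-1],[[0,0,0],[0,0,0],-1],[[0,0,0],[0,0,0],-1],[[0,0,0],[0,0,0],-1],[[0,0,0],[0,0,0],-1],[[0,0,0],[0,0,0],-1]]' >/dev/null && python3 ok.py && python3 -m pendant '[[[0,0,0],[0,0,-0.1],-1],[[0,0,0],[0,0,-0.1],-1],[[0,0,0],[0,0,-0.05],-1],[[0,0,0],[0,0,0],-1],[[0,0,0],[0,0,0],-1],[[0,0,0],[0,0,0],-1],[[0,0,0],[0,0,0],-1],[[0,0,0],[0,0,0],-1],[[0,0,0],[0,0,0],-1],[[0,0,0],[0,0,0],-1]]' >/dev/null && python3 ok.py && python3 -m pendant '[[[0,0,0],[0,0,-0.1],-1],[[0,0,0],[0,0,-0.1],-1],[[0,0,0],[0,0,-0.05],-1],[[0,0,0],[0,0,0],-1],[[0,0,0],[0,0,0],-1],[[0,0,0],[0,0,0],-1],[[0,0,0],[0,0,0],-1],[[0,0,0],[0,0,0],-1],[[0,0,0],[0,0,0],-1],[[0,0,0],[0,0,0],-1]]' >/dev/null && python3 ok.py
```

```text
t 18.0 yaw 1.997 Mz 0.069 Fz 13.1 Fxy -4.6 0.9 z 80.3 w 10.0
t 18.8 yaw 1.967 Mz 0.051 Fz 13.6 Fxy -4.1 0.6 z 80.3 w 9.9
t 19.7 yaw 1.937 Mz -0.004 Fz 13.2 Fxy -5.3 0.6 z 80.3 w 9.7
t 20.5 yaw 1.907 Mz 0.016 Fz 14.1 Fxy -4.5 0.5 z 80.3 w 10.1
t 21.3 yaw 1.877 Mz 0.071 Fz 13.3 Fxy -4.9 0.7 z 80.3 w 9.6
```

```bash
python3 -m pendant '[[[0,0,0],[0,0,-0.1],-1],[[0,0,0],[0,0,-0.1],-1],[[0,0,0],[0,0,-0.05],-1],[[0,0,0],[0,0,0],-1],[[0,0,0],[0,0,0],-1],[[0,0,0],[0,0,0],-1],[[0,0,0],[0,0,0],-1],[[0,0,0],[0,0,0],-1],[[0,0,0],[0,0,0],-1],[[0,0,0],[0,0,0],-1]]' >/dev/null && python3 ok.py && python3 -m pendant '[[[0,0,0],[0,0,-0.1],-1],[[0,0,0],[0,0,-0.1],-1],[[0,0,0],[0,0,-0.05],-1],[[0,0,0],[0,0,0],-1],[[0,0,0],[0,0,0],-1],[[0,0,0],[0,0,0],-1],[[0,0,0],[0,0,0],-1],[[0,0,0],[0,0,0],-1],[[0,0,0],[0,0,0],-1],[[0,0,0],[0,0,0],-1]]' >/dev/null && python3 ok.py && python3 -m pendant '[[[0,0,0],[0,0,-0.1],-1],[[0,0,0],[0,0,-0.1],-1],[[0,0,0],[0,0,-0.05],-1],[[0,0,0],[0,0,0],-1],[[0,0,0],[0,0,0],-1],[[0,0,0],[0,0,0],-1],[[0,0,0],[0,0,0],-1],[[0,0,0],[0,0,0],-1],[[0,0,0],[0,0,0],-1],[[0,0,0],[0,0,0],-1]]' >/dev/null && python3 ok.py && python3 -m pendant '[[[0,0,0],[0,0,-0.1],-1],[[0,0,0],[0,0,-0.1],-1],[[0,0,0],[0,0,-0.05],-1],[[0,0,0],[0,0,0],-1],[[0,0,0],[0,0,0],-1],[[0,0,0],[0,0,0],-1],[[0,0,0],[0,0,0],-1],[[0,0,0],[0,0,0],-1],[[0,0,0],[0,0,0],-1],[[0,0,0],[0,0,0],-1]]' >/dev/null && python3 ok.py && python3 -m pendant '[[[0,0,0],[0,0,-0.1],-1],[[0,0,0],[0,0,-0.1],-1],[[0,0,0],[0,0,-0.05],-1],[[0,0,0],[0,0,0],-1],[[0,0,0],[0,0,0],-1],[[0,0,0],[0,0,0],-1],[[0,0,0],[0,0,0],-1],[[0,0,0],[0,0,0],-1],[[0,0,0],[0,0,0],-1],[[0,0,0],[0,0,0],-1]]' >/dev/null && python3 ok.py
```

```text
t 22.2 yaw 1.847 Mz 0.031 Fz 13.6 Fxy -5.2 0.2 z 80.3 w 9.9
t 23.0 yaw 1.817 Mz 0.025 Fz 13.3 Fxy -5.6 0.2 z 80.3 w 9.7
t 23.8 yaw 1.787 Mz 0.095 Fz 13.1 Fxy -4.8 0.9 z 80.3 w 9.6
t 24.7 yaw 1.758 Mz 0.242 Fz 13.2 Fxy -5.2 0.9 z 80.3 w 10.2True
```

The stop is felt at 0.24 Nm. One small extra press makes sure it's home.

```bash
python3 -m pendant '[[[0,0,0],[0,0,-0.08],-1],[[0,0,0],[0,0,0],-1],[[0,0,0],[0,0,0],-1],[[0,0,0],[0,0,0],-1],[[0,0,0],[0,0,0],-1],[[0,0,0],[0,0,0],-1],[[0,0,0],[0,0,0],-1],[[0,0,0],[0,0,0],-1],[[0,0,0],[0,0,0],-1],[[0,0,0],[0,0,0],-1]]' >/dev/null; python3 ok.py
```

```text
t 25.5 yaw 1.748 Mz 0.225 Fz 13.2 Fxy -4.6 -0.4 z 80.3 w 9.9True
```

```bash
python3 -m pendant '[[[0,0,0],[0,0,-0.06],-1],[[0,0,0],[0,0,0],-1],[[0,0,0],[0,0,0],-1],[[0,0,0],[0,0,0],-1],[[0,0,0],[0,0,0],-1],[[0,0,0],[0,0,0],-1],[[0,0,0],[0,0,0],-1],[[0,0,0],[0,0,0],-1],[[0,0,0],[0,0,0],-1],[[0,0,0],[0,0,0],-1]]' >/dev/null; python3 ok.py
```

```text
t 26.3 yaw 1.741 Mz 0.333 Fz 13.5 Fxy -5.2 -0.2 z 80.3 w 10.0True
```

Firmly home at about 9 N on the stop. I'll ease the pressing off, then open.

```bash
python3 -m pendant '[[[0,0,0.02],[0,0,0.05],-1],[[0,0,0.02],[0,0,0.05],-1],[[0,0,0.02],[0,0,0.05],-1],[[0,0,0.02],[0,0,0],-1],[[0,0,0.02],[0,0,0],-1],[[0,0,0],[0,0,0],-1],[[0,0,0],[0,0,0],-1],[[0,0,0],[0,0,0],-1],[[0,0,0],[0,0,0],-1],[[0,0,0],[0,0,0],-1]]' >/dev/null; python3 ok.py
python3 -m pendant '[[[0,0,0],[0,0,0],0],[[0,0,0],[0,0,0],0],[[0,0,0],[0,0,0],0],[[0,0,0],[0,0,0],0],[[0,0,0],[0,0,0],0],[[0,0,0],[0,0,0],0],[[0,0,0],[0,0,0],0],[[0,0,0],[0,0,0],0],[[0,0,0],[0,0,0],0],[[0,0,0],[0,0,0],0]]' >/dev/null; python3 ok.py
```

```text
t 27.2 yaw 1.759 Mz 0.107 Fz 6.4 Fxy -3.0 -1.2 z 82.0 w 9.9
t 28.0 yaw 1.759 Mz 0.008 Fz -0.7 Fxy 0.5 0.7 z 81.5 w 46.2
```

Released. Retracting straight up and checking.

```bash
python3 -m pendant '[[[0,0,0.3],[0,0,0],0],[[0,0,0.5],[0,0,0],0],[[0,0,0.7],[0,0,0],0],[[0,0,0.8],[0,0,0],0],[[0,0,0.8],[0,0,0],0],[[0,0,0.8],[0,0,0],0],[[-0.3,0,0.8],[0,0,0],0],[[-0.5,0,0.8],[0,0,0],0],[[-0.5,0,0],[0,0,0],0],[[0,0,0],[0,0,0],0]]'
python3 - <<'E'
from h import *
import cv2
a=bot.capture("scene");cv2.imwrite("pics/c6.png",np.hstack([cv2.resize(a[165:275,205:345],(480,377),interpolation=2),cv2.resize(a[100:310,60:480],(320,377))]))
for th in(0,.01,.03): print(np.round((proj(case(p0,[hat(th,211,-83,0),hat(th,211,83,0)]),bot.camera_params("scene"))-[205,165])*480/140,1).tolist())
E
```

```text
time: 28.83
tool_pos: [565.2, -71.1, 249.3]
tcp_rot: [3.136, 0.001, 1.758]
contact_force: [0.5, 0.0, 0.2]
grip_width: 45.7
finger_force: 0.0
[[142.0, 263.0], [356.8, 233.2]]
[[141.9, 261.0], [357.0, 231.2]]
[[141.7, 256.9], [357.3, 227.1]]
```

View pics/c6.png

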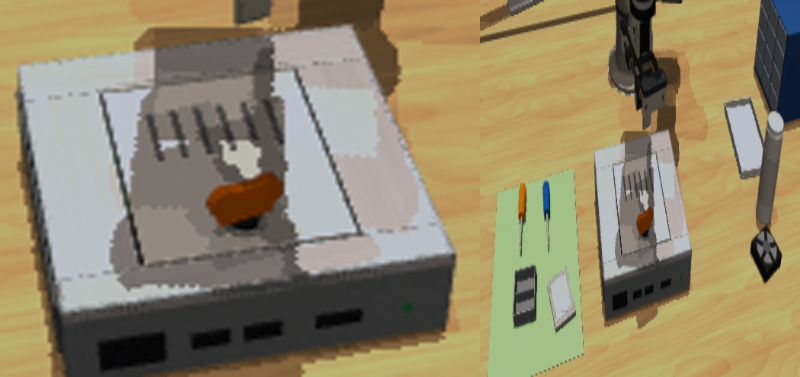

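The hatch stays shut after release (far corners at (142,263) and (357,233), as predicted for shut). The wing is turned crosswise and nothing else has moved.

```bash
python3 -c "
from plant import bot
print(bot.close_job())"
```

```text
the job is handed in; nothing more can be done
None
```

The hatch is latched shut: I pressed it flush and turned the knob until the tongue came up against its stop at about 9 N. It stayed shut when I let go, nothing else on the bench moved, and the job was handed in at about 29 s.

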